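# Turn the creasing bar groove side up

## Robot

A 6-joint arm with a two-finger parallel gripper is mounted at the origin on the work surface. World frame = base frame: x ahead of the robot, y to its left, z up, the work surface at z = 0. Lengths are in m, angles in degrees, forces in N, time in s.
With the tool pointing down it reaches from about 0.375 to 0.75 m from the base axis. Payload 9 kg.
Tool frame: the origin (TCP) lies where the fingers leave the gripper's body, on its centre line; the fingertips stand 73 mm ahead of it and the grasp point (between the pads) lies 54 mm ahead of it (robot.tip_reach is the distance from the TCP to the fingertips, in m); z points along the fingers, y is the line along which they close (so a half turn about z gives the same grasp; the last joint's range is limited). The gripper opens to 85 mm and grips with 20 to 120 N. Pads are 22 mm wide; open, the fingers measure 114 mm over their backs; the gripper's body (76 mm by 85 mm) begins 54 mm behind the grasp point. The pads swing forward as they close: fully open they stand 13 mm farther back than shut.
Start: joints at [59.548, 5.964, 5.575, 89.605, 0, 77.527], TCP at [0.185, 0.571, 0.304] pointing down, gripper open.
Joint ranges: [-171.21, 171.21], [-48.23, 106.86], [-62.78, 66.21], [-105.2, 120.99], [-86.42, 89.51], [-180, 180]. Speed limits (degrees/s): [127.2, 127.2, 147.25, 180, 180, 180].

## Interface

Orientations are given as [roll, pitch, yaw] about the fixed x, y, z axes, in that order (R = Rz(yaw) Ry(pitch) Rx(roll)).
In Python, from plant import robot gives the robot as it stands. Calls block until the motion is done:
- robot.move_pose(position, orientation): joint-space move of the TCP to a pose.
- robot.line_to(position, vel=0.15, rotation=None, guard=None): straight line of the TCP; rotation=None keeps the orientation; vel is the mean speed in m/s. With guard (N) it stops when the force on the tool has changed by that much, and returns True; else False.
- robot.goto_joints(angles): joint-space move.
- robot.set_gripper(opening): finger opening in m; the grip force is fixed at half the most; returns when the fingers have stopped.
- robot.pause(seconds).
- robot.ik(position, orientation): joint angles nearest the present ones, or None.
- robot.observe(): the state.
- robot.grab_frame(name): name is "side" or "top"; returns the picture (420x560x3 uint8, blue, green, red); there is no depth.
- robot.get_calibration(name): a dict with "vertical_fov" (degrees; the focal length in pixels is half the picture's height over the tangent of half this angle, whatever the lens; pixels are square), "cx", "cy" (the principal point, pixels), "rvec" (rotation vector, rad) and "tvec" (3), from world to camera coordinates, as OpenCV has them. Camera axes: x right, y down, z forward; pixel columns grow to the right and rows downward; lengths in m; the calibration is good to about 2 mm. A picture is of the moment at which its call begins. get_calibration takes no time and is no camera call.
A pose or a line that the arm cannot do raises robot.IKError and nothing moves.
- robot.job_done(): hands the job in; it is judged then, once.
The state is a dict: "time": time; "q": joint angles; "qvel": joint speeds; "joint_torque": joint torques, N m; "tool_pos": TCP position; "tcp_rot": TCP orientation; "ft_force": force on the tool from outside, world axes, zero at the start; "torque": the same for the moment, N m; "gripper_width": finger opening in m; "gripper_force": force on a finger pad.
Only numpy, scipy, OpenCV 4.12 (cv2) and the standard library are available. Lean on these libraries where they do the work, as an engineer would, in place of code of your own. Each camera call takes 0.05 s, during which the arm holds its last target. There are 200 camera calls.

## Task

On the rubber mat, roll the long six-sided creasing bar over, one flat at a time and letting it come to rest on each flat, until its grooved flat faces straight up ready for creasing. Roll it rather than lifting it, leave it lying still on the mat, and leave the short bar alone.

Things in the scene. Friction and masses are not known exactly. Their poses are not given: they have to be found in the camera images.
- creasing_bar: The long one of two bare aluminium hexagonal bars: 140 mm long, 40 mm across flats, each flat 23 mm wide, 0.35 to 0.65 kg, any yaw. Origin at its middle, on its axis (20 mm above the mat); x along the bar, z out of the grooved flat, which has a groove 8 mm wide, 3 mm deep along all its length. Once tipped 30 degrees over a lower edge it drops onto the next flat, 23 mm further on.
- screw_flat (a point): Middle of the long bar's flat opposite the groove; it has two flush black screw heads 13 mm across, 90 mm apart. It starts as an upper slanting flat (groove under the other side): two rolls towards its side bring the groove up. Level pushes jam or slide the bar: push the rear upper slanting flat near its top and rise with it in an arc about the front lower edge.
- short_bar: The short bar, to be left alone: same section, groove and screw heads as the long one but 75 mm long, 0.27 kg, its screw heads 40 mm apart. Origin at its middle, x along it, z out of its grooved flat. It lies on the mat about 0.2 m from the long bar, middle to middle; either may be on the left.
- mat: Black rubber mat fixed to the desk, 320 mm along its x, 460 mm along its y, 3 mm thick; origin at the centre of its underside, at desk level. Only the two bars are on it; stapler, corner rounder, slate weight and clamps stand on the desk clear of its edges.
There are look-alikes about, which are no part of the job. What is shaped like the creasing_bar but brown, pink or red is not meant.

How it is judged (in metres and radians):
On the way:
1. the long bar rests on the flat next to the last one, its grooved flat one flat short of the top (angle between creasing_bar's own z axis and vertical between 0.873 and 1.222 rad and angular speed of creasing_bar below 0.5 rad/s), for 0.2 s.
At the end, for the whole second after the job is handed in: The long bar lies still on the mat on the flat with the screw heads, the grooved flat facing up within 10 degrees, its middle 18 to 28 mm above the desk and at least 20 mm inside the mat's edges (angle between creasing_bar's own z axis and vertical below 0.175 rad and z of creasing_bar in the frame of mat between 0.018 and 0.028 m and x of creasing_bar in the frame of mat between -0.14 and 0.14 m and y of creasing_bar in the frame of mat between -0.21 and 0.21 m and linear speed of creasing_bar below 0.02 m/s and angular speed of creasing_bar below 0.2 rad/s); the robot touches nothing.
It fails at once if the short bar is moved by more than 15 mm (distance of short_bar from where it was at the start of the episode above 0.015 m).
It fails at once if the long bar is lifted more than about 20 mm instead of rolled (z of creasing_bar in the frame of mat above 0.045 m).
It also fails if it takes over 38 s, if anything falls off the work surface, if the arm or the gripper's body presses on something with over 40 N, if the wrist force passes 120 N, or if a joint passes its speed limit or range.

## Working session

There is one attempt and no reset: what is moved stays moved. The work goes in short steps, each a Python script; the robot and the scene stay as the last script left them, time stands still between calls to the robot, and variables do not carry over. Pictures are saved under pics/ and viewed, at most 10 in all, crops included, and the job is handed in when it is done.

```bash
ls; mkdir -p pics
python3 - <<'E'
from plant import robot
import cv2
for n in("top","side"):
    cv2.imwrite(f"pics/{n}0.png",robot.grab_frame(n)); print(n,robot.get_calibration(n))
print(robot.observe()["time"],robot.observe()["tcp_rot"])
E
```

```text
pics
top {'vertical_fov': 45.68935461059603, 'cx': 275.83694486620846, 'cy': 215.17989090737078, 'rvec': array([ 2.13923444, -2.1124749 ,  0.22367222]), 'tvec': array([-0.09383472,  0.4229026 ,  1.28428607])}
side {'vertical_fov': 57.88778548567768, 'cx': 276.317826694457, 'cy': 207.35931746091342, 'rvec': array([ 2.1373663 , -0.61690745,  0.34264396]), 'tvec': array([-0.40631364,  0.1215725 ,  0.68847687])}
0.1 [-1.79930736e+02 -1.48027273e-02  1.62019702e+02]
```

View pics/top0.png

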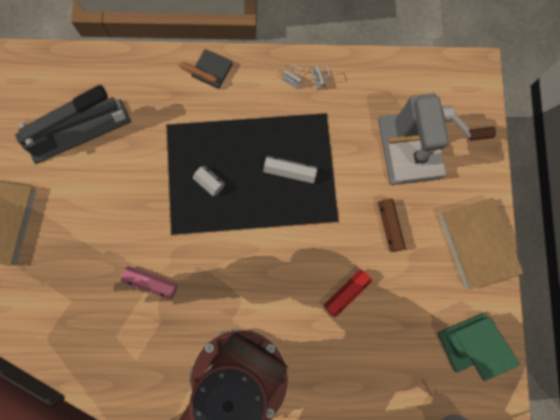

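View pics/side0.png

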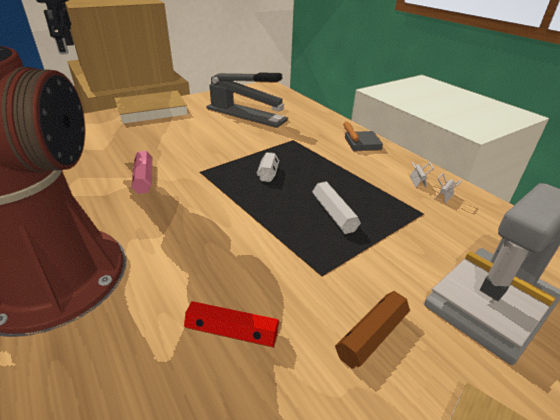

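The two bare aluminium hexagonal bars on the mat are at top px (290,169), side (336,207), which is long, and at top px (208,181), side (268,167), which is short. The brown (393,225), red (348,292) and pink (149,282) bars are look-alikes. The bar at (290,169) is the long one, and I'll confirm it in a crop.

```bash
cat > h.py <<'E'
import numpy as np, cv2
from plant import robot
def cam(n):
    c=robot.get_calibration(n); f=210/np.tan(np.radians(c["vertical_fov"]/2))
    return np.array([[f,0,c["cx"]],[0,f,c["cy"]],[0,0,1]]),np.array(c["rvec"],float),np.array(c["tvec"],float)
def proj(n,P):
    K,r,t=cam(n); return cv2.projectPoints(np.array(P,float).reshape(-1,1,3),r,t,K,None)[0][:,0]
def ray(n,px,z):
    K,r,t=cam(n); R=cv2.Rodrigues(r)[0]; d=R.T@np.linalg.solve(K,[*px,1]); o=-R.T@t
    return o+d*(z-o[2])/d[2]
E
python3 - <<'E'
from h import *
t=cv2.imread("pics/top0.png"); s=cv2.imread("pics/side0.png")
a=cv2.resize(t[140:205,180:335],(800,335),interpolation=cv2.INTER_CUBIC)
b=cv2.resize(s[170:245,300:375],(265,265),interpolation=cv2.INTER_CUBIC)
c=cv2.resize(s[172:240,305:373],(400,265),interpolation=cv2.INTER_CUBIC)
d=cv2.resize(s[140:190,245:295],(265,265),interpolation=cv2.INTER_CUBIC)
cv2.imwrite("pics/crop.png",np.vstack([a,np.hstack([b,d,np.zeros((265,270,3),np.uint8)])]))
for n,p in(("top",(264,165)),("top",(317,173)),("top",(290,169)),("top",(208,181))): print(p,ray(n,p,.035).round(4))
for p in((167,123),(328,114),(338,221),(172,233)): print("mat",ray("top",p,.003).round(4))
E
```

```text
(264, 165) [ 0.5645 -0.0548  0.035 ]
(317, 173) [ 0.5441 -0.1995  0.035 ]
(290, 169) [ 0.5543 -0.1258  0.035 ]
(208, 181) [0.5171 0.096  0.035 ]
mat [0.6936 0.2223 0.003 ]
mat [ 0.7288 -0.235   0.003 ]
mat [ 0.4179 -0.2596  0.003 ]
mat [0.3785 0.192  0.003 ]
```

View pics/crop.png

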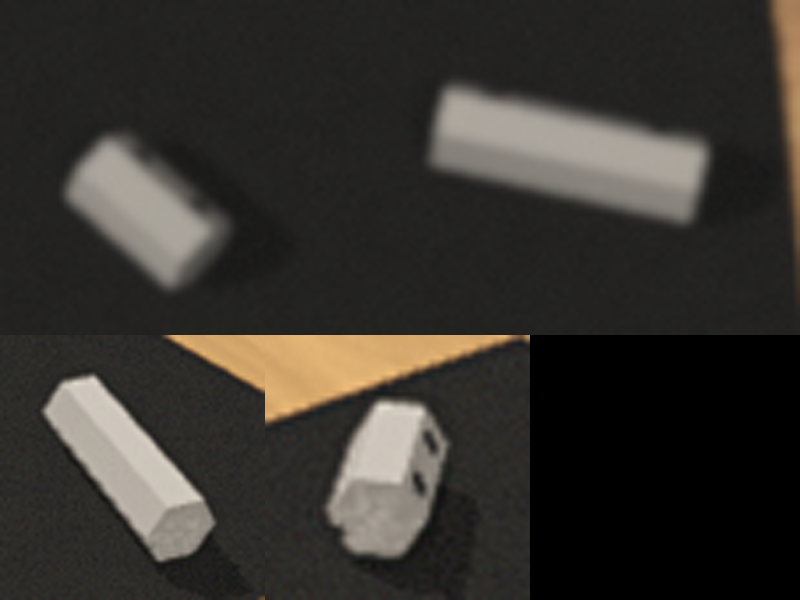

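The crop confirms it: (290,169) is the long bar. Two dark spots lie on its far upper edge at crop (497,92) and (655,130), about 85–90 mm apart, so the screw flat faces away from the robot and I roll towards +x. I'll fit the pose by silhouette in both views, then move above the near side.

```bash
cat >> h.py <<'E'
from scipy.optimize import minimize
a=np.radians(np.arange(6)*60); HEX=np.c_[np.cos(a),np.sin(a)]*.02/np.cos(np.pi/6)
def verts(x,y,th):   # th: direction of the rolling normal n; bar axis perpendicular
    n=np.array([np.cos(th),np.sin(th)]); u=np.array([-n[1],n[0]])
    return np.array([[*(np.array([x,y])+s*.07*u+h[0]*n),.023+h[1]] for s in(-1,1) for h in HEX])
def fit(imgs,x0,big=4):
    ms={}
    for n,im in imgs.items():
        c=proj(n,[[x0[0],x0[1],.023]])[0]; o=np.maximum((c-50).astype(int),0)
        g=cv2.resize(im[o[1]:o[1]+100,o[0]:o[0]+100],None,fx=big,fy=big,interpolation=cv2.INTER_CUBIC)
        lo=verts(*x0); q=cv2.convexHull(((proj(n,lo)-o+.5)*big).astype(np.int32))
        near=np.zeros(g.shape[:2],np.uint8); cv2.fillConvexPoly(near,q,1); near=cv2.dilate(near,np.ones((57,57)))
        ms[n]=(o,((g.max(2)>75)&(near>0)).astype(np.uint8))
    def cost(p):
        e=0
        for n,(o,m) in ms.items():
            k=np.zeros_like(m); q=cv2.convexHull(((proj(n,verts(*p))-o+.5)*big*16).astype(np.int32))
            cv2.fillConvexPoly(k,q,1,shift=4); e+=(k!=m).sum()/m.sum()
        return e
    s=np.array([[0,0,0],[.012,0,0],[0,.012,0],[0,0,.15]])+x0
    for _ in range(3):
        r=minimize(cost,s[0],method="Nelder-Mead",options=dict(initial_simplex=s,xatol=1e-4,fatol=1e-4)); s=(s-s[0])/2+r.x
    return r.x,r.fun
E
python3 - <<'E'
from h import *
I={n:cv2.imread(f"pics/{n}0.png") for n in("top","side")}
for k in(I,{"top":I["top"]},{"side":I["side"]}): p,e=fit(k,np.array([.554,-.126,-.14])); print(p.round(4),np.degrees(p[2]).round(1),e)
p,e=fit(I,np.array([.554,-.126,-.14]))
n=np.array([np.cos(p[2]),np.sin(p[2])]);u=np.array([-n[1],n[0]])
print("screws",proj("top",[[*(p[:2]+s*.045*u+n*.0173),.033] for s in(1,-1)]))
print(robot.tip_reach, robot.observe()["gripper_width"])
for s in(0,180):
    o=[180,0,np.degrees(p[2])+s]; print(robot.ik([*(p[:2]-.04*n),.115],o))
E
```

```text
[ 0.5569 -0.1251 -0.2137] -12.2 0.09700202012519452
[ 0.5569 -0.125  -0.2149] -12.3 0.044964409049263514
[ 0.5563 -0.1246 -0.1984] -11.4 0.04564116235670488
screws [[275.05725383 158.76204736]
 [307.12788822 165.95398657]]
0.0726 0.08528275328521646
[-26.82082106  -2.936624   -23.26348357  69.67314044   0.
 165.42438847]
[-26.82082106  -2.936624   -23.26348357  69.67314044   0.
 -14.57561153]
```

```bash
cat >> h.py <<'E'
def nu(th): n=np.array([np.cos(th),np.sin(th),0]); return n
ZC=.0385
def approach(p):
    """tip behind the rear upper flat, then level until touch; returns TCP at touch"""
    n=nu(p[2]); ax=np.array([p[0],p[1],0]); o=[180,0,np.degrees(p[2])+180]
    st=ax-n*(.0145+.011+.014)+[0,0,ZC+robot.tip_reach]
    robot.move_pose(st+[0,0,.07],o); robot.line_to(st,.12)
    print("t",robot.observe()["time"],"f",robot.observe()["ft_force"].round(2))
    hit=robot.line_to(st+n*.022,.015,guard=1.5); s=robot.observe()
    d=(np.array(s["tool_pos"])-ax)@n
    print("hit",hit,"t",s["time"],"TCP-axis along n",d,"z tip",s["tool_pos"][2]-robot.tip_reach,"f",s["ft_force"].round(2))
E
python3 - <<'E'
from h import *
robot.set_gripper(0); approach([.5569,-.1251,-.2115])
cv2.imwrite("pics/side1.png",cv2.resize(robot.grab_frame("side")[130:280,230:430],(800,600),interpolation=cv2.INTER_CUBIC))
E
```

```text
t 4.3333 f [0.5  0.18 0.41]
hit True t 5.4083 TCP-axis along n -0.02245383649946944 z tip 0.0382392768839423 f [-0.83  0.17  3.  ]
```

View pics/side1.png

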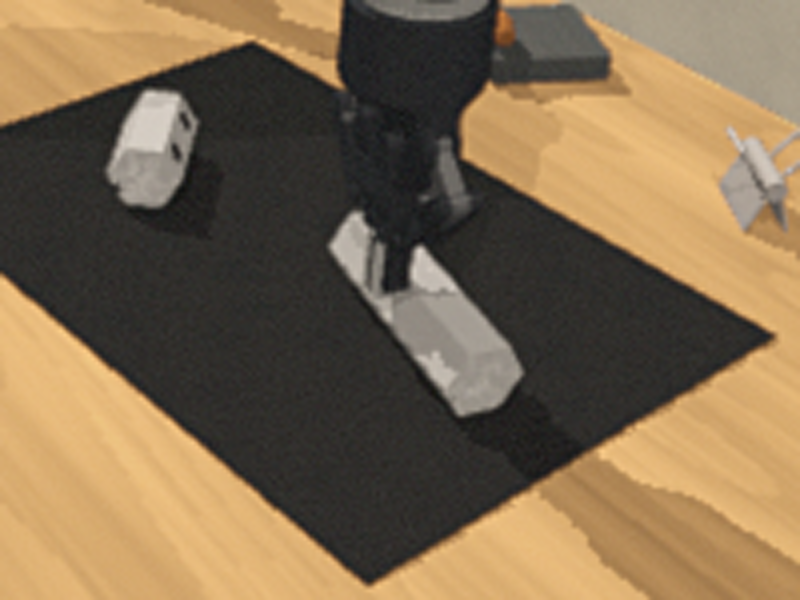

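The finger is on the near upper flat, close to its top edge (side crop ~(395,285)). Now the arc about the front lower edge.

```bash
cat >> h.py <<'E'
def roll(th,last=40,pre=.001,step=4):
    n=nu(th); c0=np.array(robot.observe()["tool_pos"]); rn,rz=-.0259,.0355
    for k in np.arange(0,last+.1,step):
        b=np.radians(k); c,s=np.cos(b),np.sin(b)
        dn=rn*c+rz*s-rn+pre; dz=-rn*s+rz*c-rz
        robot.line_to(c0+n*dn+[0,0,dz],.03); f=robot.observe()["ft_force"]
        print(int(k),"fn %.1f fz %.1f"%(f@n,f[2]),end="; ")
def look(name):
    I={n:robot.grab_frame(n) for n in("top","side")}
    for n in I: cv2.imwrite(f"pics/{n}_{name}.png",I[n])
    return I
E
python3 - <<'E'
from h import *
roll(-.2115); s=robot.observe(); robot.pause(.3)
p=np.array(s["tool_pos"]); robot.line_to(p+[0,0,.01]); robot.line_to(p-nu(-.2115)*.08+[0,0,.05],.2)
print("\nt",robot.observe()["time"])
I=look("2")
cv2.imwrite("pics/c2.png",np.hstack([cv2.resize(I["top"][120:220,230:330],(400,400),interpolation=cv2.INTER_CUBIC),cv2.resize(I["side"][150:250,290:390],(400,400),interpolation=cv2.INTER_CUBIC)]))
E
```

```text
0 fn -5.9 fz 7.1; 4 fn -4.1 fz 6.4; 8 fn -3.2 fz 3.9; 12 fn -1.4 fz 2.4; 16 fn -0.6 fz 1.2; 20 fn -1.1 fz 1.4; 24 fn -0.4 fz 1.5; 28 fn -0.4 fz 0.3; 32 fn -0.9 fz 0.0; 36 fn -0.5 fz -0.7; 40 fn -0.8 fz -0.2; 
t 9.3583
```

View pics/c2.png

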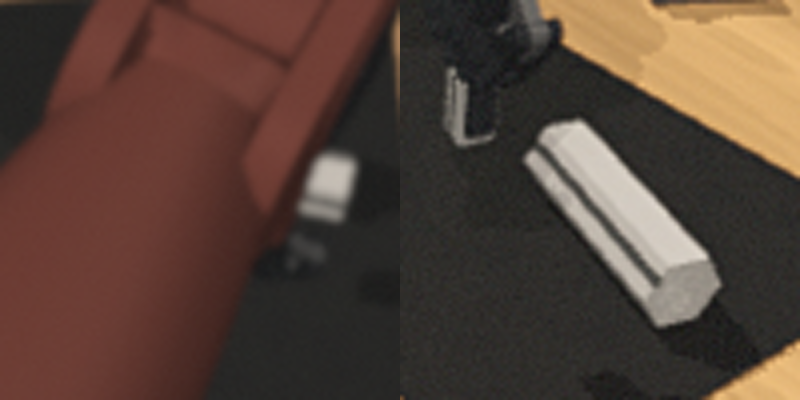

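The first roll worked: the side view shows the groove on the near upper slanting flat at crop (590,210), one flat short of the top. I'll refit from the side view and roll again.

```bash
sed -i 's/^ZC=.*/ZC=.0392/' h.py
python3 - <<'E'
from h import *
p,e=fit({"side":cv2.imread("pics/side_2.png")},np.array([.58,-.13,-.2115])); print(p,e)
if e<.1:
    approach(p)
E
```

```text
[ 0.57899305 -0.13075389 -0.20904649] 0.07405962663694622
t 10.5333 f [0.26 0.55 0.07]
hit True t 11.6333 TCP-axis along n -0.021905257177308724 z tip 0.03891782234708879 f [-1.64  0.75  3.55]
```

Touch came at the same relative place as before, so I'll roll again.

Run:
```python
from h import *
th=-.209
roll(th); s=robot.observe(); robot.pause(.3)
p=np.array(s["tool_pos"]); robot.line_to(p+[0,0,.01]); robot.line_to(p-nu(th)*.08+[0,0,.06],.2)
robot.goto_joints([59.548,5.964,5.575,89.605,0,77.527])
print("\nt",robot.observe()["time"])
I=look("3")
p,e=fit(I,np.array([.602,-.135,th])); print(p,e)
cv2.imwrite("pics/c3.png",np.hstack([cv2.resize(I["top"][110:210,230:330],(400,400),interpolation=cv2.INTER_CUBIC),cv2.resize(I["side"][150:250,290:390],(400,400),interpolation=cv2.INTER_CUBIC)]))
```

```text
0 fn -5.7 fz 5.8; 4 fn -3.7 fz 5.1; 8 fn -2.1 fz 2.5; 12 fn -1.5 fz 2.1; 16 fn -1.1 fz 1.2; 20 fn -1.4 fz 1.9; 24 fn -0.7 fz 1.7; 28 fn -0.5 fz 1.3; 32 fn 0.5 fz 0.4; 36 fn 0.3 fz -0.5; 40 fn -0.4 fz 0.4; 
t 18.275
[ 0.60202781 -0.13490557 -0.21045512] 0.09290859348322747
```

View pics/c3.png

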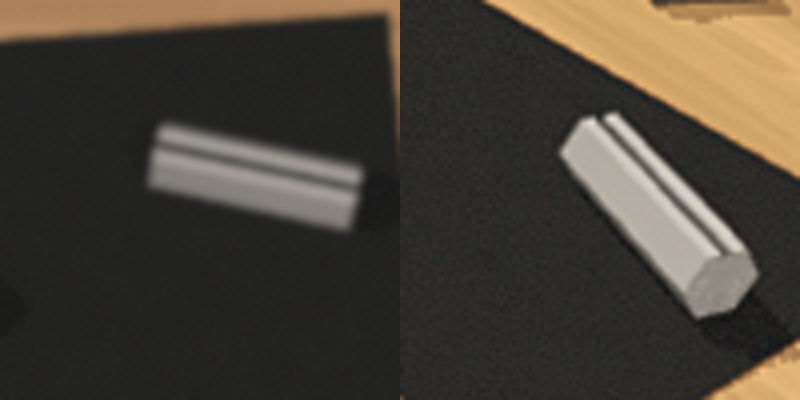

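The groove runs along the middle of the top flat (top crop (255,165), side crop (660,185)). The bar lies well inside the mat and the arm is clear.

```bash
python3 -c "
from plant import robot
print(robot.job_done())"
```

```text
the job is handed in; nothing more can be done
None
```

I rolled the long bar over two flats, letting it rest on each; its groove now faces up and it lies well inside the mat. I left the short bar alone, and handed the job in at about 18 s; no verdict was returned.

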